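# Switch the bearing feeder to its other chute and empty the magazine

### The job

Switch the bearing feeder over: press down the raised end of its yellow seesaw gate so that it rocks across its pivot and will feed the chute opposite to the one it serves now. Then draw the shutter's red tab fully towards the front to let all three bearings roll out, and once they have run into that chute push the shutter fully home again, ready for refilling. It is all fingertip work and nothing needs gripping: do not touch the bearings themselves, and leave the loose things on the bench where they are.

Things in the scene. Friction and masses are not known exactly. Their poses are not given: they have to be found in the camera images.
- feeder: the bench bearing feeder, fixed: dark steel base plate 100 x 480 x 10 mm, origin at the centre of its underside on the bench, x to its back (away from the robot), y to its left, z up; yawed up to 0.2 rad. Its parts lie in its y-z plane: the magazine over the middle of the yellow seesaw gate, a fixed chute on either side.
- magazine (a point): centre of the top mouth of the sheet-metal magazine, 221 mm above the bench over the feeder's origin. The magazine is 50 mm wide in y, reaches from x = -14 to +24 mm of the feeder (with the blue mast behind) and from z = 127 to 221 mm; the top bearing stands up to z = 239 mm at the start.
- left_chute (a point): middle of the floor of the left run-out chute, an open channel along y that slopes down outwards from y = 105 mm (floor z = 57 mm) to a stop at y = 230 mm of the feeder; its walls, 22 mm apart over all, rise 24 mm from its floor. Bearings stop in it on edge, one against the other.
- right_chute (a point): the same on the right (feeder's -y)
- gate (a joint): angle of the yellow seesaw gate, a 200 x 21 mm trough on a pivot along the feeder's x, 75 mm above the bench at its origin. -0.26 to 0.26 rad: positive = left (+y) end up, feeds the right chute; negative = right end up, feeds the left chute. Top-heavy: it rests on either stop and, pushed past level, falls over by itself; about 0.5 N on a pad moves it. Starting side varies.
- left_pad (a point): top centre of the red finger pad (27 x 31 mm in x, y) at the gate's left end: 85 mm left of the pivot, 25 mm in front of the feeder's y-z plane and 41 mm above the pivot in the gate's own frame; about 136 mm (raised) or 93 mm (lowered) above the bench. Nothing is under the pads in their stroke.
- right_pad (a point): the same at the gate's right end, 85 mm right of the pivot
- shutter (a joint): draw of the shutter blade under the magazine's stack: 0 fully home (shut), 0.030 m fully drawn to the front (the feeder's -x). Friction holds it anywhere; it moves at about 1.5 N. The bearings drop at about 0.015 to 0.02.
- tab (a point): point on the shutter's upright red tab (5 mm thick in x, 34 mm wide in y, 36 mm tall), at mid-thickness, 3 mm below its top edge (z = 166 mm). Shut, it is 77.5 mm in front of the feeder's y-z plane; between it and the magazine there is only the flat shutter strip (top z = 135 mm) and, within 49 mm of the plane, two guide rails (top z = 136 mm).
- bearing_0: ball bearing, 35 mm across, 11 mm wide, about 50 g, oiled, standing on edge in the magazine (lowest of the stack at the start); origin on its axis at one face, so its height is that of the bearing's centre
- bearing_1: ball bearing, 35 mm across, 11 mm wide, about 50 g, oiled, standing on edge in the magazine (middle of the stack at the start); origin on its axis at one face, so its height is that of the bearing's centre
- bearing_2: ball bearing, 35 mm across, 11 mm wide, about 50 g, oiled, standing on edge in the magazine (top of the stack at the start); origin on its axis at one face, so its height is that of the bearing's centre
- screwdriver: yellow-handled screwdriver, 206 mm, lying in front of the feeder's right half; bystander
- cutters: red side cutters, 147 mm, lying behind the feeder; bystander
- jar: white jar with a black cap, 56 mm across, 55 mm tall, behind the feeder; bystander
- flange: flat aluminium plate with a hole, 60 x 90 x 10 mm, in front of the feeder's left half; bystander
- pin_block: small white block with a pin, 30 x 40 x 36 mm, behind the feeder; bystander
- hexes: red folding hex key set, 31 x 100 x 22 mm, behind the feeder; bystander
- pulley: turned aluminium pulley, 60 mm across, 36 mm tall, to the right; bystander
Things that resemble listed ones, but are neither listed nor needed, are in the scene too. What is shaped like the bearing_2 but purple is not meant.

How it is judged:
By the outcome, as a careful person would: the job done as asked, in the order asked, and still so for the second after the job is handed in, with the robot touching nothing.
It also fails if it takes over 48 s, if anything falls off the work surface, if the arm or the gripper's body presses on something with over 40 N, if the wrist force passes 120 N, or if a joint passes its speed limit or range.

### The arm

A 7-joint arm with a two-finger parallel gripper is mounted at the origin on a cart in front of the work surface, level with it; the furniture and walls round the work are solid. World frame = base frame: x ahead of the robot, y to its left, z up, the work surface at z = 0. Lengths are in m, angles in rad, forces in N, time in s.
With the tool pointing down it reaches from about 0.425 to 0.975 m from the base axis. Payload 16.7 kg.
Tool frame: the origin (TCP) lies midway between the tips of the shut fingers; the grasp point (between the pads) lies 19 mm behind it; z points along the fingers, y is the line along which they close (so a half turn about z gives the same grasp; the last joint's range is limited). The gripper opens to 85 mm and grips with 20 to 120 N. Pads are 22 mm wide; open, the fingers measure 114 mm over their backs; the gripper's body (76 mm by 85 mm) begins 54 mm behind the grasp point. The pads swing forward as they close: fully open they stand 13 mm farther back than shut.
Start: joints at [1.02, 0.426, 0.074, 1.606, -0.034, 1.111, -0.067], TCP at [0.264, -0.621, 0.231] pointing down, gripper open.
Joint ranges: [-2.85, 2.85], [-0.5, 2.14], [-1.23, 1.37], [0.21, 2.46], [-1.02, 4.16], [0.16, 2.05], [-2.73, 2.73]. Speed limits (rad/s): [1.89, 1.89, 2.39, 2.39, 3.01, 3.01, 3.01].

### API

Orientations are given as a rotation vector (axis times angle).
In Python, from rig import get_obs, viewer, workorder gives the robot as it stands. The module is installed in compiled form; this text tells all that it offers.
- The arm moves only by the tool drive_tool, never from a script. Its argument "plan" is a list of rows, each a list of 7 numbers: the shift along the tool's x, y, z in cm, then the turn, a rotation vector about the tool's x, y, z in degrees, then the finger opening in cm, from 0 to 8.54. A call has 1 to 5 rows; each row shifts and turns the commanded pose from where the row before left it, along the tool's axes as they then stand; what a row does not reach is not made up. A row lasts 1/8 s, in which the tool goes at most 62.5 mm and 10.7 degrees, less where a joint would pass 70% of its speed; a pose out of reach is approached as far as the arm can. A call is refused whole if a number of a shift passes 6.25 or a number of a turn 10.7, either way. A call with a gripper value outside its range is refused whole. The fingers move at their own pace and stop on an object; the grip force is fixed at half the most. Time passes only in rows, so rows that do not move let the fingers close. It gives the time, the measured TCP pose, the force, the opening and the grip force at its end, in the units of the state.
- get_obs(): the state, without advancing time (a new reading comes with each control period).
- viewer.read_camera(name): name is "scene" or "side" or "wrist"; returns (picture, depth): 384x512x3 uint8, red, green, blue; 384x512 float32, m along the optical axis (not along the pixel's ray), 0 where there is no reading.
- viewer.camera_model(name): a dict with "camera_matrix" (3x3 intrinsics, pixels), "view" (4x4, takes a point from world to camera coordinates); the wrist camera has in their place "hand_eye" (4x4, takes a point from camera to tool coordinates, whose origin is the TCP and whose axes are the flange's). Camera axes: x right, y up, looking along -z (the intrinsics and any distortion apply to the point x, -y, -z); pixel columns grow to the right and rows downward; lengths in m; the calibration is good to about 2 mm. A picture is of the moment at which its call begins: read the wrist's pose just before it. camera_model takes no time and is no camera call.
- workorder.job_done(): hands the job in; it is judged then, once.
The state is a dict: "clock": time; "q": joint angles; "dq": joint speeds; "tau": joint torques, N m; "position": TCP position; "orientation": TCP orientation; "force": force on the tool from outside, world axes, zero at the start; "ft_torque": the same for the moment, N m; "finger_gap": finger opening in m; "finger_force": force on a finger pad.
Only numpy, scipy, OpenCV 4.12 (cv2) and the standard library are available. Lean on these libraries where they do the work, as an engineer would, in place of code of your own. Each camera call takes 0.05 s, during which the arm holds its last target. There are 200 camera calls.

## Working session

There is one attempt and no reset: what is moved stays moved. The work goes in short steps, Python scripts to look and compute and a tool call to move; the robot and the scene stay as the last step left them, time stands still between calls to the robot, and variables do not carry over. Pictures are saved under pics/ and viewed, at most 10 in all, crops included, and the job is handed in when it is done.

Besides the shell and the picture viewer there is one more tool, called after "Request:" by a JSON object that holds its "method" and its "body". drive_tool: Moves the arm, as the interface text tells. Its arguments: {"type":"object","properties":{"plan":{"type":"array","items":{"type":"array","items":{"type":"number"}}}},"required":["plan"]}

```bash
mkdir -p pics
cat > h.py <<'E'
import numpy as np, cv2
from rig import get_obs, viewer, workorder
def snap(n,f):
    im,d=viewer.read_camera(n); cv2.imwrite('pics/'+f+'.png',im[:,:,::-1]); np.save('pics/'+f+'.npy',d); return im,d
def pt(n,u,v,d):
    m=viewer.camera_model(n);K=m['camera_matrix'];V=np.linalg.inv(m['view'])
    p=np.array([(u-K[0][2])/K[0][0]*d,-(v-K[1][2])/K[1][1]*d,-d,1]);return (V@p)[:3]
def ray(n,u,v):
    a=pt(n,u,v,0.);b=pt(n,u,v,1.);return a,b-a
def onz(n,u,v,z):
    a,r=ray(n,u,v);return a+r*(z-a[2])/r[2]
def proj(n,p):
    m=viewer.camera_model(n);c=np.array(m['view'])@np.append(p,1);k=m['camera_matrix']@np.array([c[0],-c[1],-c[2]]);return k[:2]/k[2]
E
python3 - <<'E'
from h import *
a,_=snap('scene','s0');b,_=snap('side','d0')
o=get_obs();print({k:np.round(v,3) for k,v in o.items()})
for n in('scene','side'):
    m=viewer.camera_model(n);print({k:np.round(v,3).tolist() for k,v in m.items() if k!='name' and not isinstance(v,str)})
E
```

```text
{'clock': np.float64(0.1), 'q': array([ 1.019,  0.427,  0.074,  1.607, -0.034,  1.111, -0.067]), 'dq': array([-0.002, -0.   , -0.001, -0.   ,  0.   , -0.001,  0.001]), 'tau': array([ 7.0000e-03, -9.5155e+01,  3.7710e+00, -4.6441e+01,  2.0000e-02,
        6.0000e-03,  0.0000e+00]), 'position': array([ 0.264, -0.621,  0.231]), 'orientation': array([-3.077, -0.627,  0.   ]), 'force': array([-0.087,  0.267, -0.096]), 'ft_torque': array([ 0.016, -0.017, -0.04 ]), 'finger_force': np.float64(0.0), 'finger_gap': np.float64(0.086)}
{'camera_matrix': [[494.106, 0.0, 257.206], [0.0, 494.106, 184.371], [0.0, 0.0, 1.0]], 'view': [[-0.74, -0.672, -0.01, 0.373], [0.419, -0.473, 0.775, -0.406], [-0.526, 0.57, 0.631, -1.354], [0.0, 0.0, 0.0, 1.0]]}
{'camera_matrix': [[389.942, 0.0, 258.427], [0.0, 389.942, 196.232], [0.0, 0.0, 1.0]], 'view': [[-0.85, -0.527, -0.006, 0.473], [0.347, -0.568, 0.746, -0.361], [-0.397, 0.632, 0.666, -0.815], [0.0, 0.0, 0.0, 1.0]]}
```

View pics/s0.png

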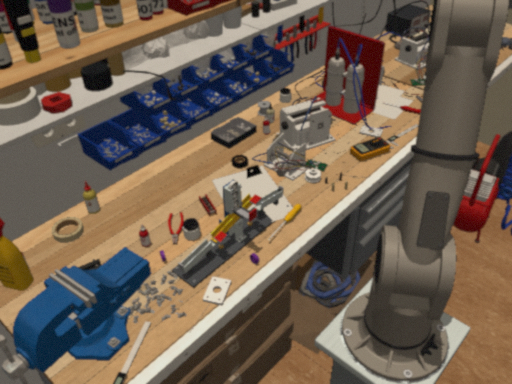

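View pics/d0.png

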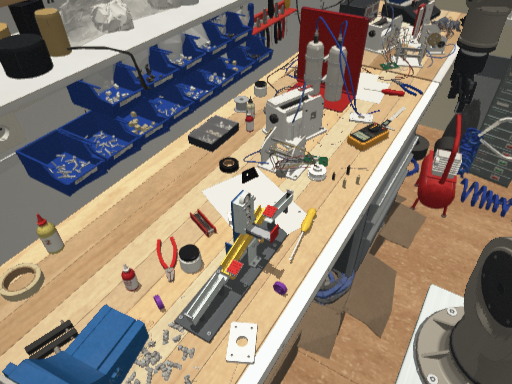

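The pictures show the feeder running from about (200,320) to (280,230) in the side view. The flange lies at (241,342), the screwdriver at (303,235), and purple decoys at (280,288) and (158,302). I'll take one close crop to find the pads and the tab.

Run:
```python
from h import *
im=cv2.imread('pics/d0.png')[175:345,165:325]
cv2.imwrite('pics/c0.png',cv2.resize(im,None,fx=3.5,fy=3.5,interpolation=cv2.INTER_CUBIC))
for n,f in(('scene','s0'),('side','d0')):
    i=cv2.imread('pics/'+f+'.png');d=np.load('pics/'+f+'.npy');hs=cv2.cvtColor(i,cv2.COLOR_BGR2HSV)
    m=(((hs[...,0]<6)|(hs[...,0]>174))&(hs[...,1]>150)&(hs[...,2]>90)).astype(np.uint8)
    k,l,s,c=cv2.connectedComponentsWithStats(m)
    for j in range(1,k):
        if s[j,4]>8 and 150<c[j,0]<330 and 160<c[j,1]<340:
            q=np.median(d[l==j]);print(n,s[j],c[j].round(1),pt(n,*c[j],q).round(3))
```

```text
scene [251 196  10   8  47] [255.2 199.2] [ 0.553 -0.047  0.135]
scene [200 198   9  14  31] [204.3 204.6] [ 0.76  -0.005  0.018]
scene [208 200   7  10  11] [211.5 204.8] [ 0.741 -0.022  0.018]
scene [250 209   6   5  16] [252.5 210.8] [0.5   0.022 0.164]
scene [177 213   7  21  52] [180.4 224.1] [0.755 0.111 0.01 ]
scene [168 214   6  20  47] [170.  223.6] [0.785 0.132 0.008]
scene [215 232  11  10  62] [220.5 236.3] [0.549 0.115 0.092]
side [263 205  14  12 102] [269.5 210.7] [ 0.555 -0.052  0.137]
side [198 210  18  21  52] [206.7 220. ] [ 0.749 -0.03   0.021]
side [190 213  18  20  50] [198.7 222.7] [ 0.761 -0.009  0.022]
side [271 224   7  19  82] [273.9 232.7] [0.5   0.021 0.155]
side [170 237   7  30 114] [173.4 251.9] [0.758 0.105 0.011]
side [156 240  12  29 112] [160.3 254.5] [0.782 0.13  0.011]
side [227 260  16  15 131] [234.3 267. ] [0.551 0.112 0.093]
```

View pics/c0.png

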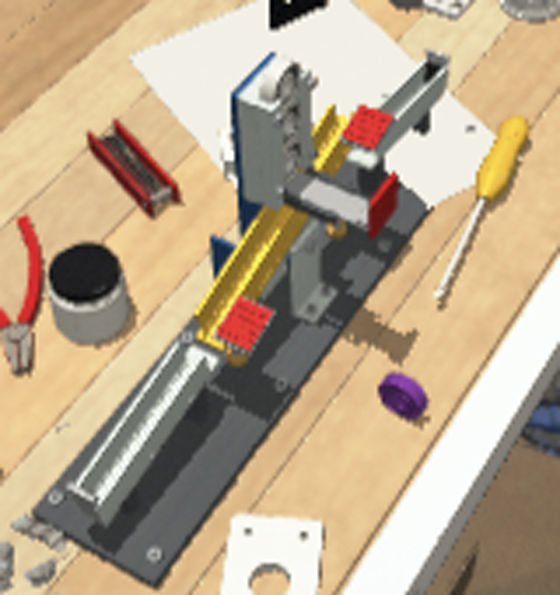

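Candidates in the side view:
- **Raised right pad:** (269,211), z≈0.136. This is the one to press.
- **Lowered left pad:** (234,267), z≈0.093.
- **Tab:** (274,233).
- **Other red things:** hexes (203,221) and cutters (166,252), both behind the feeder.

The gate now feeds the left chute, so the target is the right chute. Next I'll fix the frame and check for obstacles on the way.

```bash
cat >> h.py <<'E'
from scipy.spatial.transform import Rotation as R
PR=np.array([.5545,-.0505]);PL=np.array([.550,.1135])
yaw=np.arctan2(-(PL-PR)[0],(PL-PR)[1])
ex=np.array([np.cos(yaw),np.sin(yaw)]);ey=np.array([-ex[1],ex[0]])
O=((PR-ey*-.0716+.025*ex)+(PL-ey*.0927+.025*ex))/2
def W(x,y,z): return np.append(O+ex*x+ey*y,z)
def target(tilt): return R.from_euler('z',yaw)*R.from_euler('x',np.pi)*R.from_euler('y',tilt,degrees=True)
def go(x,y,z,tilt=15):
    o=get_obs();C=R.from_rotvec(o['orientation']);p=o['position']
    f=np.array([ex@(p[:2]-O),ey@(p[:2]-O),p[2]])
    print('t',round(float(o['clock']),2),'feeder-frame mm',(f*1e3).round(1),'F',o['force'].round(1),'q',o['q'].round(2))
    print('shift cm (tool now)',(C.inv().apply(W(x,y,z)-p)*100).round(2),'turn',np.degrees((C.inv()*target(tilt)).as_rotvec()).round(1),'shift after turn',(target(tilt).inv().apply(W(x,y,z)-p)*100).round(2))
E
python3 - <<'E'
from h import *
print('yaw',yaw,'O',O)
for n,f in(('scene','s0'),('side','d0')):
    print(n,proj(n,W(-.0775,0,.166)),[proj(n,W(a*.05,b*.24,.01)).round(1).tolist() for a in(-1,1) for b in(-1,1)])
    d=np.load('pics/'+f+'.npy');v,u=np.nonzero(d>0);q=d[v,u];m=viewer.camera_model(n);K=m['camera_matrix'];Vi=np.linalg.inv(m['view'])
    P=(Vi@np.c_[(u-K[0][2])/K[0][0]*q,-(v-K[1][2])/K[1][1]*q,-q,np.ones(len(q))].T).T[:,:3]
    s=P[(P[:,0]>.3)&(P[:,0]<.7)&(P[:,1]>-.75)&(P[:,1]<-.1)]
    for y in np.arange(-.75,-.1,.1):
        print(n,round(y,2),[round(float(z.max()),2) if len(z:=s[(abs(s[:,1]-y-.05)<.05)&(abs(s[:,0]-x-.05)<.05),2]) else None for x in(.3,.4,.5,.6)])
go(-.030,-.080,.25,15)
E
```

```text
yaw 0.02743214121834855 O [0.57752997 0.02163969]
scene [253.0860718  209.84380603] [[292.3, 204.4], [194.1, 286.1], [270.5, 192.7], [171.6, 269.6]]
scene -0.75 [0.01, 0.05, 0.05, 0.09]
scene -0.65 [0.01, 0.04, 0.04, 0.17]
scene -0.55 [0.01, 0.04, 0.01, 0.02]
scene -0.45 [0.01, 0.04, 0.09, 0.12]
scene -0.35 [0.0, 0.01, 0.1, 0.14]
scene -0.25 [0.01, 0.04, 0.07, 0.02]
scene -0.15 [0.0, 0.03, 0.08, 0.02]
side [274.33444665 228.81127798] [[303.6, 210.7], [209.2, 343.1], [274.0, 199.5], [173.4, 322.2]]
side -0.75 [0.33, 0.05, 0.05, 0.02]
side -0.65 [0.54, 0.04, 0.04, 0.17]
side -0.55 [0.01, 0.04, 0.02, 0.02]
side -0.45 [0.0, 0.04, 0.09, 0.13]
side -0.35 [0.0, 0.01, 0.1, 0.14]
side -0.25 [0.0, 0.03, 0.07, 0.02]
side -0.15 [0.0, 0.03, 0.08, 0.01]
t 0.1 feeder-frame mm [-331.2 -633.7  230.7] F [-0.1  0.3 -0.1] q [ 1.02  0.43  0.07  1.61 -0.03  1.11 -0.07]
shift cm (tool now) [ 48.28 -40.52  -1.89] turn [-2.9 14.8 21.3] shift after turn [ 29.6  -55.37   5.93]
```

Request:
{"method": "drive_tool", "body": {"plan": [[3,-2,-1,-1,5,7.1,0],[3,-3,-1,-1,5,7.1,0],[4,-4,0,-1,5,7.1,0],[3,-5,1,0,0,0,0],[3,-5,1,0,0,0,0]]}}

```text
clock: 0.72
position: [0.3969, -0.4053, 0.2562]
orientation: [-3.113, -0.042, -0.416]
force: [1.4, -0.4, -0.2]
finger_gap: 0.0001
finger_force: 0.0
```

```bash
python3 -c "
from h import *
go(-.030,-.080,.22,15)"
```

```text
t 0.72 feeder-frame mm [-192.3 -421.8  256.2] F [ 1.4 -0.4 -0.2] q [ 0.83  0.15 -0.03  1.95 -0.24  0.87 -0.61]
shift cm (tool now) [ 14.7  -34.2    7.65] turn [ 0.2 -0.2 -0. ] shift after turn [ 14.74 -34.18   7.7 ]
```

Request:
{"method": "drive_tool", "body": {"plan": [[2.5,-5,1,0,0,0,0],[2.5,-5,1,0,0,0,0],[2.5,-5,1,0,0,0,0],[2,-5,1,0,0,0,0],[2,-5,1,0,0,0,0]]}}

```text
clock: 1.35
position: [0.5141, -0.1519, 0.2374]
orientation: [-3.113, -0.043, -0.416]
force: [1.2, 0.1, -0.1]
finger_gap: -0.0001
finger_force: 0.0
```

Request:
{"method": "drive_tool", "body": {"plan": [[1.5,-4,0.5,0,0,0,0],[1,-3,0.5,0,0,0,0],[0,-1,0,0,0,0,0],[0,0,0,0,0,0,0]]}}

```text
clock: 1.85
position: [0.538, -0.0729, 0.234]
orientation: [-3.113, -0.044, -0.415]
force: [-0.3, 0.0, 0.2]
finger_gap: -0.0
finger_force: 0.0
```

```bash
python3 -c "
from h import *
go(-.030,-.080,.145,15)
im,_=snap('side','d1')
cv2.imwrite('pics/c1.png',cv2.resize(cv2.imread('pics/d1.png')[120:320,190:390],None,fx=3,fy=3))"
```

```text
t 1.85 feeder-frame mm [-42.1 -93.4 234. ] F [-0.3  0.   0.2] q [ 0.33  0.09 -0.33  2.07  0.03  0.72 -1.55]
shift cm (tool now) [-1.16 -1.37  8.91] turn [ 0.1 -0.2  0.1] shift after turn [-1.13 -1.34  8.91]
```

View pics/c1.png

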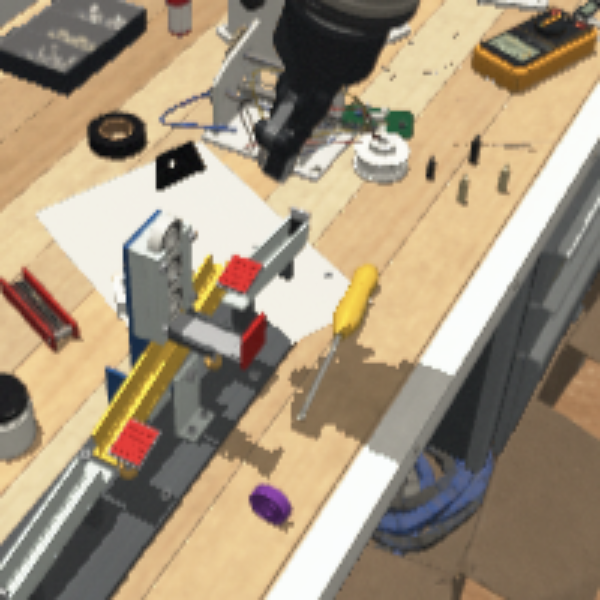

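The crop shows the fingertip at crop (280,175), hovering over the raised right pad at crop (240,272). The body leans to the front, clear of the magazine.

Request:
{"method": "drive_tool", "body": {"plan": [[-0.3,-0.4,2.5,0,0,0,0],[-0.3,-0.4,2.5,0,0,0,0],[-0.3,-0.3,2,0,0,0,0],[-0.2,-0.2,1.4,0,0,0,0],[0,0,0,0,0,0,0]]}}

```text
clock: 2.52
position: [0.5489, -0.0604, 0.1495]
orientation: [-3.113, -0.042, -0.413]
force: [-1.2, -0.6, 0.7]
finger_gap: 0.0001
finger_force: 0.0
```

Request:
{"method": "drive_tool", "body": {"plan": [[-0.13,0,0.5,0,0,0,0],[-0.13,0,0.5,0,0,0,0],[-0.13,0,0.5,0,0,0,0],[-0.13,0,0.5,0,0,0,0],[0,0,0,0,0,0,0]]}}

```text
clock: 3.15
position: [0.5494, -0.0598, 0.1291]
orientation: [-3.113, -0.043, -0.414]
force: [0.1, -0.1, 1.0]
finger_gap: 0.0
finger_force: 0.0
```

Request:
{"method": "drive_tool", "body": {"plan": [[-0.13,0.1,0.5,0,0,0,0],[-0.13,0.1,0.5,0,0,0,0],[-0.13,0.1,0.5,0,0,0,0],[-0.13,0.1,0.5,0,0,0,0],[0,0,0,0,0,0,0]]}}

```text
clock: 3.78
position: [0.5497, -0.064, 0.1084]
orientation: [-3.113, -0.043, -0.414]
force: [0.1, 0.3, 0.6]
finger_gap: -0.0003
finger_force: 0.0
```

```bash
python3 -c "
from h import *
go(-.030,-.087,.100,15)
im,_=snap('side','d2')
cv2.imwrite('pics/c2.png',cv2.resize(cv2.imread('pics/d2.png')[170:320,190:340],None,fx=3,fy=3))"
```

```text
t 3.77 feeder-frame mm [-30.2 -84.8 108.4] F [0.1 0.3 0.6] q [ 0.26  0.29 -0.29  2.17  0.19  0.44 -1.71]
shift cm (tool now) [-0.2   0.22  0.81] turn [ 0.1 -0.2  0. ] shift after turn [-0.2   0.22  0.81]
```

View pics/c2.png

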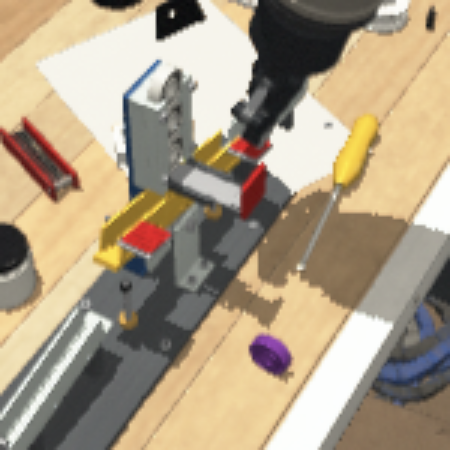

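The crop shows the left pad risen at crop (145,237) and the right one lowered under the finger, so the gate has rocked. I'll retreat upward and check.

Request:
{"method": "drive_tool", "body": {"plan": [[0.2,-0.2,-2,0,0,0,0],[0.2,0,-3,0,0,0,0],[0.2,0,-3,0,0,0,0],[0,-1,-3,0,0,0,0],[0,-2,0,0,0,0,0]]}}

```text
clock: 4.45
position: [0.5268, -0.0327, 0.2192]
orientation: [-3.113, -0.041, -0.422]
force: [0.5, 0.2, -0.6]
finger_gap: -0.0001
finger_force: 0.0
```

```bash
cat >> h.py <<'E'
def reds(tag):
  for n,f in(('scene',tag+'s'),('side',tag+'d')):
    i,d=snap(n,f);hs=cv2.cvtColor(i,cv2.COLOR_RGB2HSV)
    m=(((hs[...,0]<6)|(hs[...,0]>174))&(hs[...,1]>150)&(hs[...,2]>90)).astype(np.uint8)
    k,l,s,c=cv2.connectedComponentsWithStats(m)
    for j in range(1,k):
        if s[j,4]>8 and 210<c[j,0]<330 and 180<c[j,1]<340:
            p=pt(n,*c[j],np.median(d[l==j]));r=p[:2]-O
            print(n,s[j,4],c[j].round(1),'feeder mm',(1e3*np.array([ex@r,ey@r,p[2]])).round(0))
E
python3 -c "
from h import *
reds('g')
go(-.052,0,.200,15)"
```

```text
scene 15 [210.2 203. ] feeder mm [175. -54.  15.]
scene 34 [259.3 205.6] feeder mm [-26. -89.  93.]
scene 13 [252.2 211.5] feeder mm [-78.   5. 163.]
scene 43 [223.9 222.3] feeder mm [-25.  76. 137.]
side 57 [273.4 218. ] feeder mm [-26. -93.  94.]
side 82 [273.9 232.9] feeder mm [-78.   3. 155.]
side 93 [238.6 248.6] feeder mm [-24.  70. 137.]
t 4.55 feeder-frame mm [-52.7 -50.9 217.5] F [ 0.1 -0.3 -0.3] q [ 0.28  0.08 -0.37  2.12  0.08  0.68 -1.68]
shift cm (tool now) [-0.38 -5.09  1.7 ] turn [ 0.1 -0.3  0.2] shift after turn [-0.39 -5.09  1.71]
```

Request:
{"method": "drive_tool", "body": {"plan": [[0,-2,0,0,0,0,0],[0,-2,0,0,0,0,0],[0,-1.3,0,0,0,0,0],[-0.4,0,1.7,0,0,0,0],[0,0,0,0,0,0,0]]}}

```text
clock: 5.18
position: [0.5245, 0.0202, 0.1978]
orientation: [-3.113, -0.043, -0.412]
force: [0.9, 0.8, 0.8]
finger_gap: 0.0001
finger_force: 0.0
```

```bash
python3 -c "
from h import *
go(-.052,.002,.148,15)"
```

```text
t 5.17 feeder-frame mm [-5.310e+01  1.000e-01  1.978e+02] F [0.9 0.8 0.8] q [ 0.2   0.11 -0.41  2.14  0.15  0.64 -1.86]
shift cm (tool now) [-1.19 -0.21  4.84] turn [ 0.1 -0.1  0. ] shift after turn [-1.19 -0.19  4.84]
```

Request:
{"method": "drive_tool", "body": {"plan": [[-0.4,0,1.5,0,0,0,0],[-0.4,0,1.5,0,0,0,0],[-0.3,0,1.2,0,0,0,0],[-0.1,0,0.6,0,0,0,0],[0,0,0,0,0,0,0]]}}

```text
clock: 5.8
position: [0.5261, 0.0206, 0.149]
orientation: [-3.113, -0.043, -0.414]
force: [-0.3, -0.5, 0.6]
finger_gap: -0.0002
finger_force: 0.0
```

```bash
python3 -c "
from h import *
go(-.090,.002,.148,15)
im,_=snap('side','d3')
cv2.imwrite('pics/c3.png',cv2.resize(cv2.imread('pics/d3.png')[170:320,190:340],None,fx=4,fy=4))"
```

```text
t 5.8 feeder-frame mm [-51.5   0.4 149. ] F [-0.3 -0.5  0.6] q [ 0.17  0.18 -0.39  2.19  0.24  0.53 -1.94]
shift cm (tool now) [-3.74 -0.16 -0.91] turn [ 0.1 -0.2  0. ] shift after turn [-3.75 -0.16 -0.9 ]
```

View pics/c3.png

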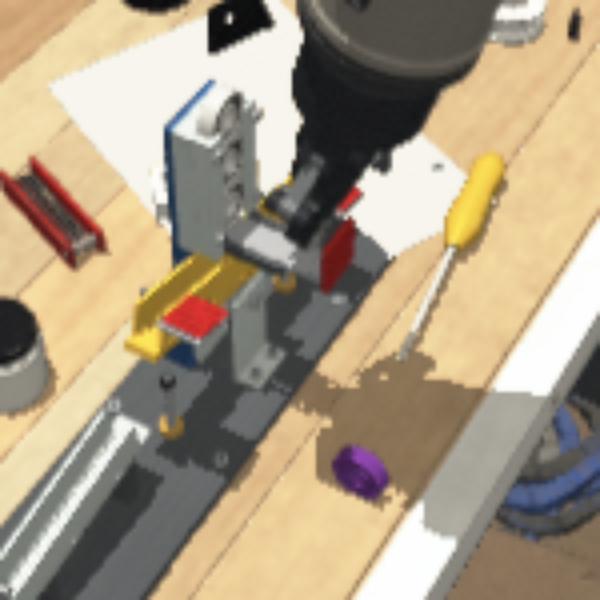

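The finger stands between the magazine and the tab, with the tip at crop (300,235) and the tab at crop (338,255). Now I'll draw the shutter.

Request:
{"method": "drive_tool", "body": {"plan": [[-0.77,0,-0.2,0,0,0,0],[-0.68,0,-0.18,0,0,0,0],[-0.68,0,-0.18,0,0,0,0],[-0.68,0,-0.18,0,0,0,0],[0,0,0,0,0,0,0]]}}

```text
clock: 6.48
position: [0.4965, 0.0195, 0.1493]
orientation: [-3.113, -0.043, -0.415]
force: [0.2, 0.1, 0.9]
finger_gap: -0.0002
finger_force: 0.0
```

Request:
{"method": "drive_tool", "body": {"plan": [[-0.3,0,-0.08,0,0,0,0],[-0.2,0,-0.05,0,0,0,0],[0,0,0,0,0,0,0]]}}

```text
clock: 6.85
position: [0.4919, 0.0196, 0.1491]
orientation: [-3.113, -0.043, -0.415]
force: [0.8, -0.0, -0.3]
finger_gap: 0.0002
finger_force: 0.1
```

```bash
python3 -c "
from h import *
go(-.090,.002,.148,15)
reds('p')"
```

```text
t 6.85 feeder-frame mm [-85.7   0.3 149.1] F [ 0.8 -0.  -0.3] q [ 0.18  0.13 -0.41  2.26  0.21  0.51 -1.93]
shift cm (tool now) [-0.44 -0.17 -0.  ] turn [ 0.2 -0.2  0. ] shift after turn [-0.45 -0.17 -0.  ]
scene 17 [210.2 202.9] feeder mm [174. -53.  16.]
scene 11 [259.5 215.3] feeder mm [-107.    5.  164.]
scene 41 [223.7 222.4] feeder mm [-25.  76. 137.]
side 47 [272.3 217.7] feeder mm [-23. -92.  95.]
side 77 [284.8 237.7] feeder mm [-107.    3.  155.]
side 92 [238.5 248.6] feeder mm [-24.  71. 138.]
```

Request:
{"method": "drive_tool", "body": {"plan": [[-0.2,0,-0.05,0,0,0,0],[-0.2,0,-0.05,0,0,0,0],[0,0,0,0,0,0,0]]}}

```text
clock: 7.32
position: [0.4896, 0.0198, 0.15]
orientation: [-3.111, -0.043, -0.421]
force: [12.4, -0.1, -3.6]
finger_gap: -0.0
finger_force: 5.3
```

```bash
python3 -c "
from h import *
go(-.082,.002,.200,15)
reds('q')
im=cv2.imread('pics/qd.png')[150:320,190:360]
cv2.imwrite('pics/c4.png',cv2.resize(im,None,fx=3.5,fy=3.5,interpolation=2))"
```

```text
t 7.33 feeder-frame mm [-87.9   0.5 150. ] F [12.4 -0.1 -3.6] q [ 0.18  0.12 -0.41  2.26  0.21  0.51 -1.93]
shift cm (tool now) [ 1.9  -0.14 -4.66] turn [ 0.1 -0.4  0. ] shift after turn [ 1.86 -0.15 -4.67]
scene 15 [210.1 202.8] feeder mm [176. -55.  14.]
scene 14 [259.6 215.6] feeder mm [-108.    5.  164.]
scene 41 [223.8 222.4] feeder mm [-25.  76. 137.]
side 54 [272.8 217.9] feeder mm [-24. -92.  95.]
side 77 [285.1 238.2] feeder mm [-108.    5.  156.]
side 92 [238.5 248.6] feeder mm [-24.  71. 138.]
```

View pics/c4.png

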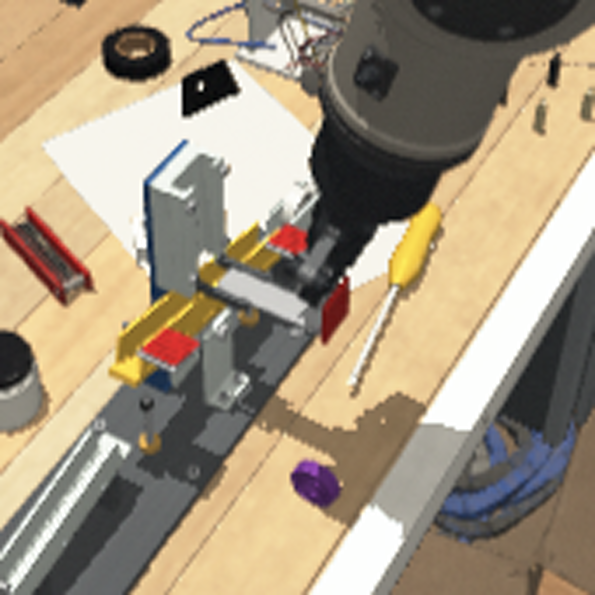

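The stop was felt at 12 N. The crop shows the magazine empty and bearings in the right chute at crop (300,200). Next I'll back off, lift, straighten the tool and go round to the front of the tab.

Request:
{"method": "drive_tool", "body": {"plan": [[0.8,0,0.2,0,0,0,0],[0.5,0,-2,0,0,0,0],[0.6,0,-2,0,0,0,0],[0.6,0,-2,0,0,0,0],[0,0,0,0,-7.5,0,0]]}}

```text
clock: 8.05
position: [0.496, 0.0197, 0.2131]
orientation: [3.132, 0.043, 0.21]
force: [-0.8, 0.3, -0.2]
finger_gap: 0.0
finger_force: 0.0
```

Request:
{"method": "drive_tool", "body": {"plan": [[0,0,0,0,-7.5,0,0],[-2,-0.15,0,0,0,0,0],[-2,0,0,0,0,0,0],[-1.5,0,0,0,0,0,0],[0,0,0,0,0,0,0]]}}

```text
clock: 8.68
position: [0.4412, 0.0197, 0.2116]
orientation: [3.138, 0.043, 0.006]
force: [-0.2, 0.5, -0.7]
finger_gap: -0.0
finger_force: 0.0
```

```bash
python3 -c "
from h import *
go(-.135,.003,.152,0)
reds('r')
im=cv2.imread('pics/rd.png')[150:320,190:360]
cv2.imwrite('pics/c5.png',cv2.resize(im,None,fx=3.5,fy=3.5,interpolation=2))"
```

```text
t 8.68 feeder-frame mm [-136.4    1.8  211.6] F [-0.2  0.5 -0.7] q [ 0.22  0.08 -0.43  2.11  0.05  0.95 -1.78]
shift cm (tool now) [ 0.11 -0.13  5.96] turn [ 0.2 -0.2 -0. ] shift after turn [ 0.14 -0.12  5.96]
scene 16 [210.1 202.9] feeder mm [174. -53.  16.]
scene 33 [259.4 205.5] feeder mm [-26. -89.  93.]
scene 27 [259.7 215.4] feeder mm [-107.    4.  163.]
scene 41 [223.9 222.4] feeder mm [-26.  76. 137.]
side 59 [273.3 217.9] feeder mm [-26. -93.  95.]
side 78 [285.1 238.2] feeder mm [-108.    5.  155.]
side 92 [238.5 248.6] feeder mm [-24.  71. 138.]
```

View pics/c5.png

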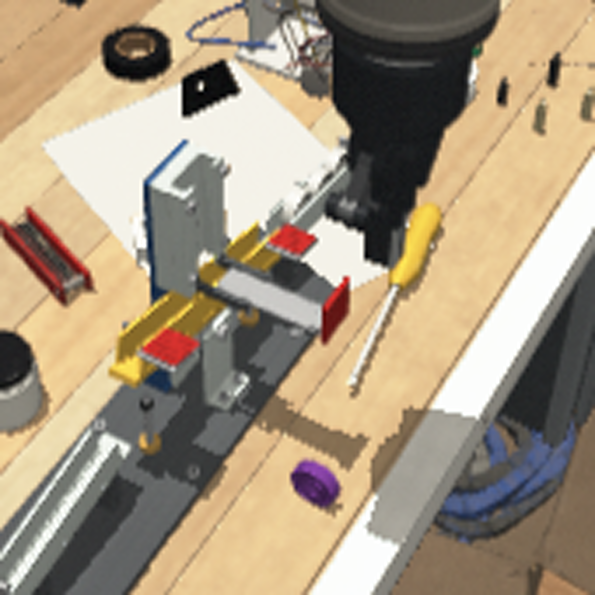

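The crop shows the bearings lying in the right chute at about (300,200), and the fingertip at (378,255) in front of the tab at (337,310). I'll descend and push.

Request:
{"method": "drive_tool", "body": {"plan": [[0,-0.2,2.5,0,0,0,0],[0,0,2.5,0,0,0,0],[0,0,1,0,0,0,0],[0,0,0,0,0,0,0]]}}

```text
clock: 9.28
position: [0.442, 0.0218, 0.1512]
orientation: [3.139, 0.043, 0.004]
force: [0.4, 0.1, 0.5]
finger_gap: 0.0001
finger_force: 0.0
```

Request:
{"method": "drive_tool", "body": {"plan": [[1,0,0,0,0,0,0],[0.8,0,0,0,0,0,0],[0.8,0,0,0,0,0,0],[0.8,0,0,0,0,0,0],[0.6,0,0,0,0,0,0]]}}

```text
clock: 9.9
position: [0.4824, 0.0228, 0.1515]
orientation: [3.139, 0.043, 0.006]
force: [-1.5, -0.2, 1.6]
finger_gap: -0.0001
finger_force: 0.7
```

Request:
{"method": "drive_tool", "body": {"plan": [[0.3,0,0,0,0,0,0],[0.2,0,0,0,0,0,0],[0,0,0,0,0,0,0]]}}

```text
clock: 10.28
position: [0.487, 0.023, 0.1516]
orientation: [3.139, 0.043, 0.006]
force: [0.2, -0.6, 0.2]
finger_gap: -0.0
finger_force: 0.0
```

```bash
python3 -c "
from h import *
go(-.091,.003,.152,0)
reds('t')"
```

```text
t 10.28 feeder-frame mm [-90.5   3.9 151.6] F [ 0.2 -0.6  0.2] q [ 0.18  0.24 -0.41  2.08  0.13  0.84 -1.85]
shift cm (tool now) [-0.05  0.09 -0.04] turn [ 0.1 -0.2 -0. ] shift after turn [-0.05  0.09 -0.04]
scene 15 [210.2 203. ] feeder mm [174. -54.  15.]
scene 12 [261.8 205.7] feeder mm [-32. -94.  93.]
scene 40 [224.  222.4] feeder mm [-25.  76. 136.]
side 40 [272.3 236.5] feeder mm [-79.  11. 151.]
side 92 [238.5 248.6] feeder mm [-24.  71. 138.]
```

Nearly home, so I'll push on until the stop is felt.

Request:
{"method": "drive_tool", "body": {"plan": [[0.2,0,0,0,0,0,0],[0.1,0,0,0,0,0,0],[0,0,0,0,0,0,0]]}}

```text
clock: 10.75
position: [0.4885, 0.023, 0.1513]
orientation: [3.138, 0.043, 0.001]
force: [-10.4, -0.3, 6.6]
finger_gap: 0.0002
finger_force: 5.4
```

Request:
{"method": "drive_tool", "body": {"plan": [[0.15,0,0,0,0,0,0],[0.1,0,0,0,0,0,0],[0,0,0,0,0,0,0]]}}

```text
clock: 11.12
position: [0.4887, 0.0229, 0.1509]
orientation: [3.137, 0.043, -0.006]
force: [-25.6, 0.3, 19.0]
finger_gap: -0.0001
finger_force: 13.4
```

The shutter is firmly on its stop. I'll back off forward, then lift and check.

Request:
{"method": "drive_tool", "body": {"plan": [[-1,0,0,0,0,0,0],[-2,0,0,0,0,0,0],[-1,0,-3,0,0,0,0],[0,0,-5,0,0,0,0],[0,0,-6,0,0,0,0]]}}

```text
clock: 11.75
position: [0.4513, 0.0224, 0.2928]
orientation: [3.139, 0.043, 0.005]
force: [0.6, -0.2, -1.2]
finger_gap: -0.0
finger_force: 0.0
```

Request:
{"method": "drive_tool", "body": {"plan": [[0,0,-3,0,0,0,0],[0,4,0,0,0,0,0],[0,5,0,0,0,0,0],[0,5,0,0,0,0,0],[0,0,0,0,0,0,0]]}}

```text
clock: 12.38
position: [0.4553, -0.121, 0.3217]
orientation: [3.138, 0.035, 0.006]
force: [0.7, 0.6, 0.8]
finger_gap: 0.0004
finger_force: 0.0
```

```bash
python3 -c "
from h import *
reds('u')
a=cv2.imread('pics/ud.png')[150:300,200:350];b=cv2.imread('pics/us.png')[155:255,210:310]
cv2.imwrite('pics/c6.png',np.hstack([cv2.resize(a,(400,400),interpolation=2),cv2.resize(b,(400,400),interpolation=2)]))"
```

```text
scene 15 [210.2 203. ] feeder mm [176. -55.  14.]
scene 48 [257.1 207.2] feeder mm [-25. -79.  92.]
scene 43 [223.9 222.3] feeder mm [-25.  75. 136.]
side 59 [273.3 217.9] feeder mm [-25. -94.  94.]
side 82 [273.9 232.7] feeder mm [-78.   2. 155.]
side 93 [238.6 248.6] feeder mm [-25.  71. 138.]
```

View pics/c6.png

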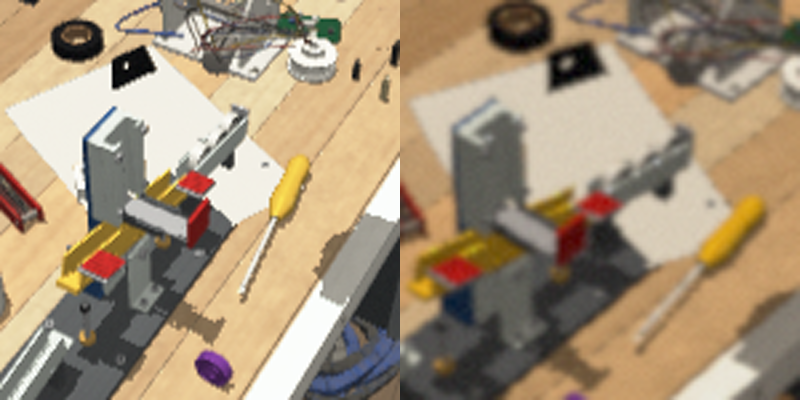

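The tab is back at its starting pixel (273.9,232.7), the gate has its left end up, and the magazine is empty. Three bearing tops show in the right chute at crop (600–680,150–190). The tool touches nothing, so I'm handing the job in.

```bash
python3 -c "
from h import *
print(workorder.job_done())"
```

```text
the job is handed in; nothing more can be done
None
```

The gate now feeds the right chute, all three bearings have run into it, the shutter is fully home again, and the job was handed in at about 12.5 s of the 48 s allowed.

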